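# Shut and latch the empanada mould

## Robot

A 6-joint arm with a two-finger parallel gripper is mounted at the origin on the work surface. World frame = base frame: x ahead of the robot, y to its left, z up, the work surface at z = 0. Lengths are in m, angles in degrees, forces in N, time in s.
With the tool pointing down it reaches from about 0.325 to 0.9 m from the base axis. Payload 6.1 kg.
Tool frame: the origin (TCP) lies midway between the tips of the shut fingers; the grasp point (between the pads) lies 19 mm behind it; x points along the fingers, z is the direction in which the jaws open and shut, and the axes are right-handed (so a half turn about x gives the same grasp; the last joint's range is limited). The gripper opens to 85 mm and grips with 20 to 120 N. Pads are 22 mm wide; open, the fingers measure 114 mm over their backs; the gripper's body (76 mm by 85 mm) begins 54 mm behind the grasp point. The pads swing forward as they close: fully open they stand 13 mm farther back than shut.
Start: joints at [60.613, 12.628, 87.462, -0, 79.91, -7.225], TCP at [0.236, 0.579, 0.231] pointing down, gripper open.
Joint ranges: [-170.65, 170.65], [-52.31, 119.04], [5.05, 147.46], [-71.25, 251.25], [11.57, 151.72], [-153.62, 153.62]. Speed limits (degrees/s): [147.25, 147.25, 172.46, 180, 180, 180].

## Interface

Orientations are given as a 3x3 rotation matrix whose columns are the frame's x, y, z axes.
In Python, from workcell import arm gives the robot as it stands. The module is installed in compiled form; this text tells all that it offers.
- The arm moves only by the tool arm_command, never from a script. Its argument "series" is a list of rows, each an object of numbers: "rx", "ry", "rz": the turn, a rotation vector about the tool's x, y, z in degrees; "dx", "dy", "dz": the shift along the tool's x, y, z in mm; "grip": the opening, from 0 (shut) to 1 (fully open). A call has exactly 10 rows; each row is the pose to reach, as a shift and turn from the pose measured when the call began, along the tool's axes at that moment; what a row does not reach only later rows make up. A row lasts 1/10 s, in which the tool goes at most 50 mm and 8.59 degrees, less where a joint would pass 70% of its speed; a pose out of reach is approached as far as the arm can. A call with a gripper value outside its range is refused whole. The fingers move at their own pace and stop on an object; the grip force is fixed at half the most. Time passes only in rows, so rows that repeat a pose let the fingers close, or fill a call up. It gives the time, the measured TCP pose, the force and the opening at its end, in the units of the state.
- arm.get_obs(): the state, without advancing time (a new reading comes with each control period).
- arm.get_image(name): name is "side" or "top" or "wrist"; returns a dict with "frame" (400x640x3 uint8, red, green, blue), "camera_matrix" (3x3 intrinsics, pixels), "rvec" (rotation vector, rad) and "tvec" (3), from world to camera coordinates, as OpenCV has them. Camera axes: x right, y down, z forward; pixel columns grow to the right and rows downward; lengths in m; the calibration is good to about 2 mm. A picture is of the moment at which its call begins. There is no depth.
- arm.sign_off(): hands the job in, once; it reports no verdict.
Trained networks look in a picture, given as the dict that the camera call returned (one of the last four; its "shot" number tells which), for a name from the list of things; names that differ only in an ending like _2 or _b are one class to them, and where a whole thing is asked for, a point or a joint stands for the part that bears it (a point fixed in the world has none). Each returns a list of dicts, best first, with "conf" (0 to 1); they miss things now and then, are a little off and sometimes report something else, mostly with a low value. They report only what shows in the picture. A call takes as long as a camera call.
- arm.search_frame(picture, name): "point" ([x, y, z] in m, in world coordinates, good to about 4 mm: the middle of the surface that is visible of it).
- arm.landmark_of(picture, name): "point" ([x, y, z] in m, in world coordinates, good to about 4 mm: a listed point, or the origin of a listed thing).
The state is a dict: "time_s": time; "q": joint angles; "joint_vel": joint speeds; "effort": joint torques, N m; "tcp_pos": TCP position; "ee_rot": TCP orientation; "wrist_force": force on the tool from outside, world axes, zero at the start; "wrist_torque": the same for the moment, N m; "finger_gap": finger opening in m.
Only numpy, scipy, OpenCV 4.12 (cv2) and the standard library are available. Lean on these libraries where they do the work, as an engineer would, in place of code of your own. Each camera call takes 0.05 s, during which the arm holds its last target.

## Task

Clear the fork off the open empanada mould and lay it flat on the baking sheet, wholly inside the rim. Then fold the mould's raised half right down shut, and after that push the latch handle round over the mould's tab until it climbs its cam and drops fully home in the low notch. Leave the bowl, jar and pepper mill standing where they are.

Things in the scene. Friction and masses are not known exactly. Their poses are not given: they have to be found in the camera images.
- press: Fixed wooden board 170 (x) x 230 (y) x 18 mm with green mould and steel latch, left or right of the robot's centre line. Origin: centre of its underside. The mould's fixed lower half is a half-disc dish, radius 72, from the hinge line (press x = +40, along y) towards -x; rim 6 thick, its top 34 above the counter, inner floor 22. Its 30 mm wide tab ends at x = -65, y = 0.
- hinge_mid (a point): Middle of the mould's hinge line (the line is along press y), 34 mm above the counter. Axes as the press.
- leaf (a joint): Opening angle of the mould's upper half (the leaf), rad: 0 shut, flat on the lower half; 1.57 upright; starts at 1.85 to 2.2, leaning back to press +x; stop at 2.3. The hinge is stiff: the leaf stays where it is left and must be pushed (about 1 N at its tab) all the way down.
- leaf_tab (a point): Centre of the leaf's tab (30 wide, 8 thick, 68 to 105 mm from the hinge line); the leaf is a green half-disc dish, radius 72, 16 thick. At leaf angle a it lies, from hinge_mid, along press x -95 cos a + 4 sin a mm, up 95 sin a + 4 cos a. Push its outer face, which looks to press +x when upright, up when shut (then tab top 42, dish top 50 mm above the counter).
- latch_axis (a point): On the vertical axis of the steel latch post at press x = -45, y = +85 mm, 49.5 mm above the counter; fixed, axes as the press. The cam collar round the post has 30 mm radius; the hub's top stays below 85 mm above the counter.
- latch (a joint): Angle of the latch handle, rad, counter-clockwise from above. Starts at 0 to 0.25; at 0 the arm points 3.17 rad clockwise from press +x (about press -x); at 1.6 (stop, low notch) to press -y, over the mould's tab. A sprung cam lifts it 10 mm from 0.3 to 1.05 rad; past about 1.3 it drops to 6 mm below its start and lies in the notch from 1.45 on. Pushing the knob takes 1 to 3 N; short of the top it may slide back.
- latch_knob (a point): Centre of the handle's upright round black knob (18 mm diameter, 36 tall), 85 mm from the post's axis, at joint 0 76.5 mm above the counter; the knob's foot is 18 mm lower, on a steel arm 12 wide and 10 thick. It turns and lifts with the handle.
- fork_grip (a point): Centre, half-way up, of the steel fork's handle near its balance point. Fork 180 mm long along its own x (tines to +x), flat-bottomed; handle 12 wide, 8 thick, from 80 mm behind to 35 mm ahead of this point; head 24 wide. Starts lying across the lower half's rim (underside 34 mm above the counter), tines roughly to press -y.
- fork_tines (a point): Tip of the fork's tines, 100 mm ahead of fork_grip along the fork's x.
- fork_end (a point): End of the fork's handle, 80 mm behind fork_grip.
- sheet: Fixed aluminium baking sheet 240 mm (its x) x 165 mm (its y), origin at the centre of its underside on the counter; floor 3 mm thick, inside 234 x 159 mm, rolled rim 16 mm high and to 6 mm outside.
- bowl: Upturned glass mixing bowl, 132 mm across, 65 mm high, behind the mould (press +x side); origin: centre of its underside. Bystander, loose.
- jar: Spice jar, 44 mm diameter, 95 mm high, in front of the latch handle's swing; origin: centre of its underside. Bystander, loose.
- mill: Wooden pepper mill, 42 mm diameter, 105 mm high, beside the latch post on the press +y side; origin: centre of its underside. Bystander, loose.

How it is judged (in metres and radians):
On the way, in this order (a step that is already met when the one before it is completed fails the run):
1. the fork lies flat inside the baking sheet's rim (x of fork_tines in the frame of sheet between -0.117 and 0.117 m and y of fork_tines in the frame of sheet between -0.079 and 0.079 m and z of each of fork_tines, fork_end in the frame of sheet below 0.014 m and x of fork_end in the frame of sheet between -0.117 and 0.117 m and y of fork_end in the frame of sheet between -0.079 and 0.079 m), for 0.2 s.
2. the leaf is folded shut while the latch is still open (value of joint leaf below 0.08 rad and value of joint latch below 0.9 rad), for 0.2 s.
3. the latch handle is over its cam and down in the notch (value of joint leaf below 0.08 rad and value of joint latch above 1.35 rad and height (world z) of latch_knob below 0.0745 m), for 0.2 s.
At the end, for the whole second after the job is handed in: The leaf is shut (under 0.08 rad), the latch is down in its notch (past 1.35 rad, knob centre under 74.5 mm above the counter), both at rest, and the fork lies flat in the sheet, both ends inside the rim (within 117 mm of its centre lengthwise, 79 mm across, under 14 mm high) (all of step 1 and all of step 3 and velocity of joint each of latch, leaf below 0.1 rad/s); the robot touches nothing.
It fails at once if the glass bowl is shifted more than 30 mm or tipped more than 0.35 rad (distance of bowl from where it was at the start of the episode above 0.03 m or angle between bowl's own z axis and vertical above 0.35 rad).
It fails at once if the spice jar is shifted more than 30 mm or tipped more than 0.35 rad (distance of jar from where it was at the start of the episode above 0.03 m or angle between jar's own z axis and vertical above 0.35 rad).
It fails at once if the pepper mill is shifted more than 30 mm or tipped more than 0.35 rad (distance of mill from where it was at the start of the episode above 0.03 m or angle between mill's own z axis and vertical above 0.35 rad).
It also fails if it takes over 62 s, if anything falls off the work surface, if the arm or the gripper's body presses on something with over 40 N, if the wrist force passes 120 N, or if a joint passes its speed limit or range.

## Working session

There is one attempt and no reset: what is moved stays moved. The work goes in short steps, Python scripts to look and compute and a tool call to move; the robot and the scene stay as the last step left them, time stands still between calls to the robot, and variables do not carry over. Pictures are saved under pics/ and viewed, and the job is handed in when it is done.

Besides the shell and the picture viewer there is one more tool, called after "Call:" as name([rows], argument=value, ...), one row to a line, values as JSON. arm_command: Moves the arm, as the interface text tells. Its arguments: {"type":"object","properties":{"series":{"type":"array","items":{"type":"object","properties":{"rx":{"type":"number"},"ry":{"type":"number"},"rz":{"type":"number"},"dx":{"type":"number"},"dy":{"type":"number"},"dz":{"type":"number"},"grip":{"type":"number"}}}}},"required":["series"]}

```bash
mkdir -p pics; cat > h.py <<'E'
import numpy as np, cv2
from workcell import arm
def save(p,n): cv2.imwrite(f'pics/{n}.png', cv2.cvtColor(p['frame'],cv2.COLOR_RGB2BGR))
def proj(p,X):
    return cv2.projectPoints(np.array(X,float).reshape(-1,3),p['rvec'],p['tvec'],p['camera_matrix'],None)[0].reshape(-1,2)
def back(p,uv,z):
    R=cv2.Rodrigues(np.array(p['rvec'],float))[0];t=np.array(p['tvec'],float).reshape(3)
    d=R.T@np.linalg.inv(p['camera_matrix'])@np.array([uv[0],uv[1],1.]);c=-R.T@t
    return c+d*(z-c[2])/d[2]
E
python3 - <<'E'
from h import *
np.set_printoptions(precision=4,suppress=True)
o=arm.get_obs();print(o['time_s'],o['tcp_pos'],o['ee_rot'],o['finger_gap'])
for c in ['top','side']:
    p=arm.get_image(c);save(p,c+'0')
    for n in ['press','hinge_mid','leaf_tab','latch_axis','latch_knob','fork_grip','fork_tines','fork_end','sheet','bowl','jar','mill']:
        r=arm.landmark_of(p,n)
        print(c,n,[(np.round(x['point'],4),round(x['conf'],2)) for x in r[:2]])
E
```

```text
0.0 [0.2355 0.5783 0.2302] [[-0.0009 -0.9261  0.3773]
 [-0.0017  0.3773  0.9261]
 [-1.      0.0002 -0.0019]] 0.08544233043138968
top press [(array([ 0.5495,  0.159 , -0.    ]), 0.8), (array([ 0.5917, -0.1775,  0.0011]), 0.33)]
top hinge_mid [(array([0.5919, 0.1641, 0.0333]), 0.72)]
top leaf_tab []
top latch_axis [(array([0.5033, 0.2447, 0.0502]), 0.88)]
top latch_knob [(array([0.4182, 0.2331, 0.0768]), 0.77), (array([0.3717, 0.1531, 0.0034]), 0.41)]
top fork_grip [(array([0.5548, 0.1671, 0.0401]), 0.58)]
top fork_tines [(array([0.5477, 0.0762, 0.0417]), 0.81)]
top fork_end [(array([0.5676, 0.2447, 0.0378]), 0.92)]
top sheet [(array([ 0.5932, -0.1788,  0.0005]), 0.81), (array([0.5028, 0.2417, 0.0513]), 0.35)]
top bowl [(array([ 0.7615,  0.1527, -0.0004]), 0.81), (array([0.5562, 0.1675, 0.0414]), 0.27)]
top jar [(array([ 0.3713,  0.1526, -0.0032]), 0.66), (array([ 0.5941, -0.1786,  0.0019]), 0.58)]
top mill [(array([ 0.4925,  0.3416, -0.0035]), 0.58)]
side press [(array([ 0.5489,  0.1594, -0.0011]), 0.66)]
side hinge_mid [(array([0.5932, 0.167 , 0.0336]), 0.84)]
side leaf_tab [(array([0.6262, 0.1642, 0.118 ]), 0.6)]
side latch_axis [(array([0.5048, 0.2483, 0.0491]), 0.8)]
side latch_knob [(array([0.4228, 0.2311, 0.0784]), 0.51), (array([0.5566, 0.1684, 0.0404]), 0.27)]
side fork_grip []
side fork_tines [(array([0.5446, 0.0659, 0.0387]), 0.52)]
side fork_end [(array([0.5684, 0.2511, 0.0372]), 0.68)]
side sheet [(array([ 0.5939, -0.1793, -0.0025]), 0.65)]
side bowl [(array([ 0.7586,  0.1518, -0.0022]), 0.85), (array([0.5659, 0.2513, 0.0393]), 0.2)]
side jar []
side mill [(array([ 0.4972,  0.3352, -0.0011]), 0.6)]
```

View pics/top0.png

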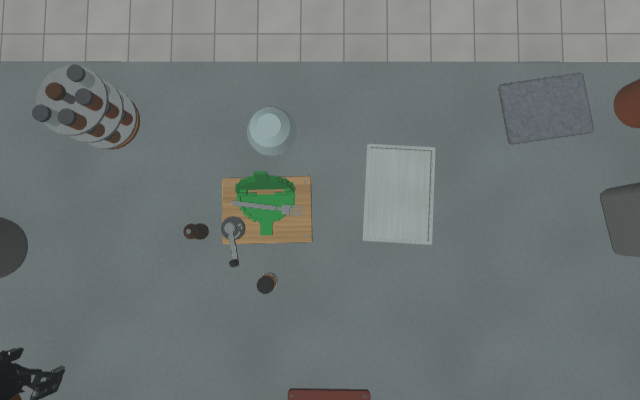

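View pics/side0.png

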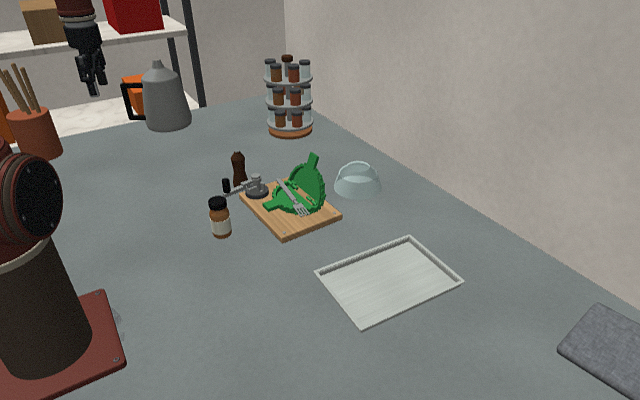

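Fork at ~(265,207) in top view across the mould, the sheet's corners at (368,145), (435,147), (432,244), (363,241), the knob at (234,263) and the jar at (265,284); the networks agree with this.

```bash
cat >> h.py <<'E'
np.set_printoptions(precision=4,suppress=True)
def pose(yaw,tilt=None):
    # tool x down, tool z at heading yaw (deg)
    a=np.radians(yaw);z=np.array([np.cos(a),np.sin(a),0]);x=np.array([0,0,-1.]);y=np.cross(z,x)
    R=np.stack([x,y,z],1)
    if tilt is not None: R=cv2.Rodrigues(np.radians(np.array(tilt,float)))[0]@R   # world rotvec
    return R
def delta(p,R):
    o=arm.get_obs();R0=np.array(o['ee_rot']);d=R0.T@(np.array(p)-o['tcp_pos'])*1000
    r=np.degrees(cv2.Rodrigues(R0.T@R)[0].ravel())
    print('d',np.round(d,1),'r',np.round(r,2),'dist',np.linalg.norm(d).round(),'ang',np.linalg.norm(r).round(1),'t',o['time_s'],'tcp',np.array(o['tcp_pos']),'F',np.array(o['wrist_force']),'gap',o['finger_gap'])
E
python3 - <<'E'
from h import *
p=arm.get_image('top')
C=[back(p,c,0.016)[:2] for c in [(368,145),(435,147),(432,244),(363,241)]]
print(np.array(C),np.mean(C,0))
for a,b in [(3,0),(2,1)]:
    d=C[b]-C[a];print(np.degrees(np.arctan2(d[1],d[0])),np.linalg.norm(d))
for a,b in [(1,0),(2,3)]:
    d=C[b]-C[a];print(np.degrees(np.arctan2(d[1],d[0]))-90,np.linalg.norm(d))
delta([0.545,0.169,0.2],pose(-7))
E
```

```text
[[ 0.7197 -0.0975]
 [ 0.7152 -0.2697]
 [ 0.4665 -0.2586]
 [ 0.4728 -0.0841]] [ 0.5936 -0.1775]
-3.0934169693764266 0.24732836816197565
-2.5659828543007754 0.24895098142611188
-1.5129227370072442 0.17229314173324145
-2.0626434673426672 0.17454751716662398
d [  31.3 -441.  -262.9] r [74.84  0.    0.  ] dist 514.0 ang 74.8 t 1.35 tcp [0.2358 0.5788 0.2313] F [ 0.5581 -0.4806  0.0212] gap 0.08543748688528618
```

Call:
arm_command([
  {"dx":31,"dy":-441,"dz":-263,"rx":75,"grip":0.4},
  {"dx":31,"dy":-441,"dz":-263,"rx":75,"grip":0.4},
  {"dx":31,"dy":-441,"dz":-263,"rx":75,"grip":0.4},
  {"dx":31,"dy":-441,"dz":-263,"rx":75,"grip":0.4},
  {"dx":31,"dy":-441,"dz":-263,"rx":75,"grip":0.4},
  {"dx":31,"dy":-441,"dz":-263,"rx":75,"grip":0.4},
  {"dx":31,"dy":-441,"dz":-263,"rx":75,"grip":0.4},
  {"dx":31,"dy":-441,"dz":-263,"rx":75,"grip":0.4},
  {"dx":31,"dy":-441,"dz":-263,"rx":75,"grip":0.4},
  {"dx":31,"dy":-441,"dz":-263,"rx":75,"grip":0.4},
])

```text
invalid input
```

```bash
python3 - <<'E'
from h import *
p=arm.get_image('wrist');save(p,'w1')
for n in ['fork_grip','fork_tines','fork_end','hinge_mid','leaf_tab','latch_axis','latch_knob']:
    print(n,[(np.round(x['point'],4),round(x['conf'],2)) for x in arm.landmark_of(p,n)[:2]])
delta([0.545,0.169,0.2],pose(-7))
E
```

```text
fork_grip []
fork_tines []
fork_end []
hinge_mid []
leaf_tab []
latch_axis []
latch_knob []
d [  31.3 -441.  -262.9] r [74.84  0.   -0.  ] dist 514.0 ang 74.8 t 1.75 tcp [0.2358 0.5788 0.2313] F [-0.2847 -0.785  -0.1855] gap 0.08498309716345638
```

View pics/w1.png

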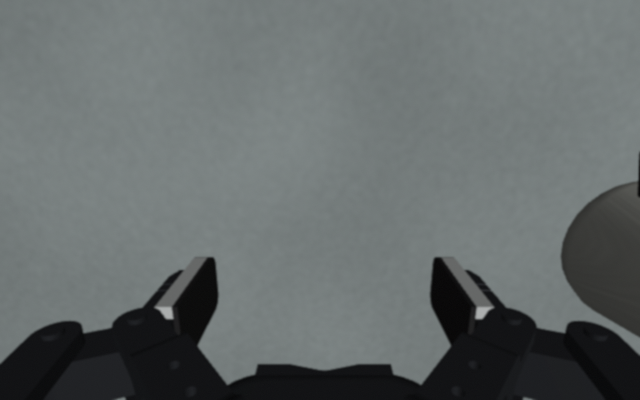

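The first call was refused and nothing moved, so the view is bare counter. I'll retry with every field filled in.

Call:
arm_command([
  {"dx":31,"dy":-441,"dz":-263,"rx":75,"ry":0,"rz":0,"grip":0.4},
  {"dx":31,"dy":-441,"dz":-263,"rx":75,"ry":0,"rz":0,"grip":0.4},
  {"dx":31,"dy":-441,"dz":-263,"rx":75,"ry":0,"rz":0,"grip":0.4},
  {"dx":31,"dy":-441,"dz":-263,"rx":75,"ry":0,"rz":0,"grip":0.4},
  {"dx":31,"dy":-441,"dz":-263,"rx":75,"ry":0,"rz":0,"grip":0.4},
  {"dx":31,"dy":-441,"dz":-263,"rx":75,"ry":0,"rz":0,"grip":0.4},
  {"dx":31,"dy":-441,"dz":-263,"rx":75,"ry":0,"rz":0,"grip":0.4},
  {"dx":31,"dy":-441,"dz":-263,"rx":75,"ry":0,"rz":0,"grip":0.4},
  {"dx":31,"dy":-441,"dz":-263,"rx":75,"ry":0,"rz":0,"grip":0.4},
  {"dx":31,"dy":-441,"dz":-263,"rx":75,"ry":0,"rz":0,"grip":0.4},
])

```text
time_s: 2.75
tcp_pos: [0.5374, 0.1786, 0.2014]
ee_rot: [[0.001, 0.128, 0.992], [0.0, 0.992, -0.128], [-1.0, 0.0, 0.001]]
wrist_force: [0.9, 0.4, -0.7]
finger_gap: 0.0339
```

```bash
python3 - <<'E'
from h import *
p=arm.get_image('wrist');save(p,'w2')
for n in ['fork_grip','fork_tines','fork_end','hinge_mid','leaf_tab','latch_axis','latch_knob']:
    print(n,[(np.round(x['point'],4),round(x['conf'],2)) for x in arm.landmark_of(p,n)[:2]])
delta([0.557,0.169,0.1],pose(-7))
E
```

```text
fork_grip [(array([0.5608, 0.1673, 0.0366]), 0.85)]
fork_tines [(array([0.5481, 0.0683, 0.0376]), 0.81)]
fork_end [(array([0.5684, 0.2467, 0.0397]), 0.65)]
hinge_mid [(array([0.5895, 0.1603, 0.0335]), 0.59)]
leaf_tab [(array([0.6279, 0.1674, 0.1204]), 0.82), (array([0.5526, 0.0685, 0.0347]), 0.3)]
latch_axis [(array([0.504 , 0.2471, 0.0519]), 0.66), (array([0.5537, 0.1568, 0.0018]), 0.5)]
latch_knob []
d [101.3  -9.9  22.8] r [-0.05 -0.   -0.02] dist 104.0 ang 0.1 t 3.15 tcp [0.5356 0.1816 0.2013] F [-1.0084  0.9043 -0.3218] gap 0.03423839305689982
```

View pics/w2.png

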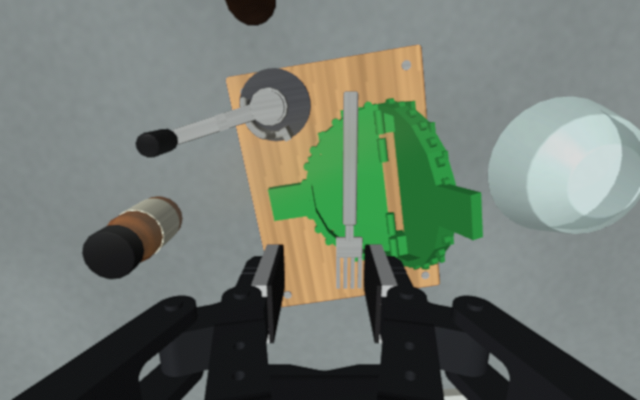

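The handle runs from (351,93) to the head at (349,240), vertical in the image, so the jaws are already square to it. The right finger has to pass between the handle and the leaf's foot at (385,150).

```bash
python3 - <<'E'
from h import *
p=arm.get_image('wrist')
for uv in [(351,93),(350,170),(349,235),(349,288)]: print(back(p,uv,0.041))
print('board');C=[back(p,uv,0.018) for uv in [(228,77),(420,45),(439,284)]];print(np.array(C))
d=C[1]-C[0];print(np.degrees(np.arctan2(d[1],d[0])));d=C[1]-C[2];print(np.degrees(np.arctan2(d[1],d[0]))-90)
print('hinge edge',back(p,(378,115),0.034),back(p,(386,160),.034),back(p,(390,240),.034))
delta([0.557,0.169,0.09],pose(-7))
E
```

```text
[0.5654 0.2507 0.041 ]
[0.5582 0.188  0.041 ]
[0.5512 0.129  0.041 ]
[0.5457 0.0759 0.041 ]
board
[[0.464  0.2765 0.018 ]
 [0.6283 0.2818 0.018 ]
 [0.6363 0.0558 0.018 ]]
1.8528990485338628
2.037152009332331
hinge edge [0.5866 0.2303 0.034 ] [0.5904 0.1915 0.034 ] [0.5884 0.1166 0.034 ]
d [111.3 -10.   22.7] r [-0.04  0.   -0.01] dist 114.0 ang 0.0 t 3.2 tcp [0.5356 0.1817 0.2013] F [ 0.1544 -0.699  -0.0754] gap 0.03432427051174846
```

Call:
arm_command([
  {"dx":50,"dy":-10,"dz":21,"rx":0,"ry":0,"rz":0,"grip":0.3},
  {"dx":100,"dy":-10,"dz":21,"rx":0,"ry":0,"rz":0,"grip":0.3},
  {"dx":125,"dy":-10,"dz":21,"rx":0,"ry":0,"rz":0,"grip":0.3},
  {"dx":140,"dy":-10,"dz":21,"rx":0,"ry":0,"rz":0,"grip":0.3},
  {"dx":150,"dy":-10,"dz":21,"rx":0,"ry":0,"rz":0,"grip":0.3},
  {"dx":158,"dy":-10,"dz":21,"rx":0,"ry":0,"rz":0,"grip":0.3},
  {"dx":166,"dy":-10,"dz":21,"rx":0,"ry":0,"rz":0,"grip":0.3},
  {"dx":171,"dy":-10,"dz":21,"rx":0,"ry":0,"rz":0,"grip":0.3},
  {"dx":171,"dy":-10,"dz":21,"rx":0,"ry":0,"rz":0,"grip":0.3},
  {"dx":171,"dy":-10,"dz":21,"rx":0,"ry":0,"rz":0,"grip":0.3},
])

```text
time_s: 4.2
tcp_pos: [0.5557, 0.1693, 0.0309]
ee_rot: [[0.001, 0.123, 0.992], [0.0, 0.992, -0.123], [-1.0, 0.0, 0.001]]
wrist_force: [0.8, 0.3, -0.1]
finger_gap: 0.0259
```

```bash
python3 - <<'E'
from h import *
p=arm.get_image('wrist');save(p,'w3')
delta([0.556,0.169,0.03],pose(-6.5))
E
```

```text
d [ 1.  -0.3  0.2] r [-0.54  0.07 -0.03] dist 1.0 ang 0.5 t 4.25 tcp [0.5558 0.1693 0.031 ] F [-0.5909  0.3705 -0.0203] gap 0.02540089870772052
```

View pics/w3.png

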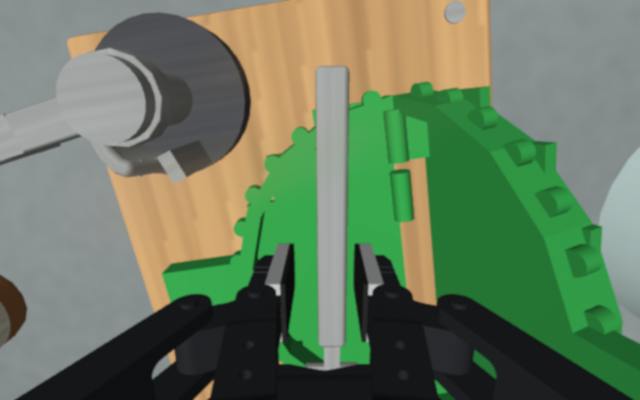

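The handle (col 333) sits between the pads (285 and 365). I'll close and lift.

Call:
arm_command([
  {"dx":0,"dy":0,"dz":0,"rx":0,"ry":0,"rz":0,"grip":0},
  {"dx":0,"dy":0,"dz":0,"rx":0,"ry":0,"rz":0,"grip":0},
  {"dx":0,"dy":0,"dz":0,"rx":0,"ry":0,"rz":0,"grip":0},
  {"dx":0,"dy":0,"dz":0,"rx":0,"ry":0,"rz":0,"grip":0},
  {"dx":0,"dy":0,"dz":0,"rx":0,"ry":0,"rz":0,"grip":0},
  {"dx":-10,"dy":0,"dz":0,"rx":0,"ry":0,"rz":0,"grip":0},
  {"dx":-25,"dy":0,"dz":0,"rx":0,"ry":0,"rz":0,"grip":0},
  {"dx":-50,"dy":0,"dz":0,"rx":0,"ry":0,"rz":0,"grip":0},
  {"dx":-75,"dy":0,"dz":0,"rx":0,"ry":0,"rz":0,"grip":0},
  {"dx":-100,"dy":0,"dz":0,"rx":0,"ry":0,"rz":0,"grip":0},
])

```text
time_s: 5.25
tcp_pos: [0.5556, 0.1693, 0.1329]
ee_rot: [[0.002, 0.123, 0.992], [0.0, 0.992, -0.123], [-1.0, 0.001, 0.002]]
wrist_force: [0.4, 0.2, -1.0]
finger_gap: 0.01
```

```bash
python3 - <<'E'
from h import *
p=arm.get_image('wrist');save(p,'w4')
delta([0.603,-0.178,0.12],pose(-6.5-90-2))
E
```

```text
d [  17.8 -339.8   86.6] r [91.47  0.25 -0.51] dist 351.0 ang 91.5 t 5.3 tcp [0.5585 0.1698 0.138 ] F [3.3613 1.2964 3.0564] gap 0.009798515612090589
```

View pics/w4.png

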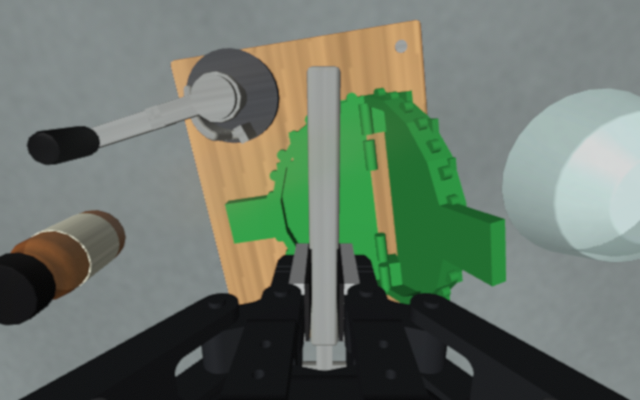

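Fork is held straight, handle end at (322,70).

Call:
arm_command([
  {"dx":-35,"dy":-30,"dz":0,"rx":0,"ry":0,"rz":0,"grip":0},
  {"dx":-40,"dy":-75,"dz":0,"rx":0,"ry":0,"rz":0,"grip":0},
  {"dx":-40,"dy":-125,"dz":0,"rx":0,"ry":0,"rz":0,"grip":0},
  {"dx":-40,"dy":-170,"dz":10,"rx":8,"ry":0,"rz":0,"grip":0},
  {"dx":-30,"dy":-210,"dz":25,"rx":16,"ry":0,"rz":0,"grip":0},
  {"dx":-20,"dy":-250,"dz":40,"rx":24,"ry":0,"rz":0,"grip":0},
  {"dx":-10,"dy":-285,"dz":60,"rx":32,"ry":0,"rz":0,"grip":0},
  {"dx":0,"dy":-310,"dz":75,"rx":40,"ry":0,"rz":0,"grip":0},
  {"dx":10,"dy":-330,"dz":82,"rx":48,"ry":0,"rz":0,"grip":0},
  {"dx":18,"dy":-340,"dz":87,"rx":56,"ry":0,"rz":0,"grip":0},
])

```text
time_s: 6.3
tcp_pos: [0.6034, -0.1804, 0.1195]
ee_rot: [[0.009, 0.895, 0.447], [0.001, 0.447, -0.895], [-1.0, 0.008, 0.003]]
wrist_force: [0.3, -0.1, -1.4]
finger_gap: 0.0101
```

```bash
python3 - <<'E'
from h import *
delta([0.6035,-0.1785,0.05],pose(-92.5))
E
```

```text
d [69.5  0.4 -1.8] r [29.03  0.03 -0.51] dist 70.0 ang 29.0 t 6.3 tcp [ 0.6034 -0.1804  0.1195] F [ 0.2792 -0.0502 -1.4464] gap 0.010095635722885493
```

Call:
arm_command([
  {"dx":10,"dy":0,"dz":-2,"rx":8,"ry":0,"rz":0,"grip":0},
  {"dx":20,"dy":0,"dz":-2,"rx":16,"ry":0,"rz":0,"grip":0},
  {"dx":35,"dy":0,"dz":-2,"rx":24,"ry":0,"rz":0,"grip":0},
  {"dx":50,"dy":0,"dz":-2,"rx":29,"ry":0,"rz":0,"grip":0},
  {"dx":65,"dy":0,"dz":-2,"rx":29,"ry":0,"rz":0,"grip":0},
  {"dx":79,"dy":0,"dz":-2,"rx":29,"ry":0,"rz":0,"grip":0},
  {"dx":84,"dy":0,"dz":-2,"rx":29,"ry":0,"rz":0,"grip":0},
  {"dx":84,"dy":0,"dz":-2,"rx":29,"ry":0,"rz":0,"grip":0},
  {"dx":84,"dy":0,"dz":-2,"rx":29,"ry":0,"rz":0,"grip":0},
  {"dx":84,"dy":0,"dz":-2,"rx":29,"ry":0,"rz":0,"grip":0},
])

```text
time_s: 7.3
tcp_pos: [0.604, -0.1788, 0.0365]
ee_rot: [[0.01, 0.999, -0.043], [0.001, -0.043, -0.999], [-1.0, 0.01, -0.001]]
wrist_force: [-0.9, -0.6, -0.3]
finger_gap: 0.0102
```

```bash
python3 - <<'E'
from h import *
p=arm.get_image('side');save(p,'s5')
f=p['frame'][220:340,290:490];cv2.imwrite('pics/s5c.png',cv2.cvtColor(cv2.resize(f,None,fx=4,fy=4),cv2.COLOR_RGB2BGR))
delta([0.6035,-0.1785,0.006],pose(-92.5))
E
```

```text
d [30.5 -0.8 -0.2] r [ 0.05 -0.06 -0.58] dist 31.0 ang 0.6 t 7.35 tcp [ 0.604  -0.1788  0.0365] F [-0.0659  0.27   -0.2013] gap 0.009788195507892231
```

View pics/s5c.png

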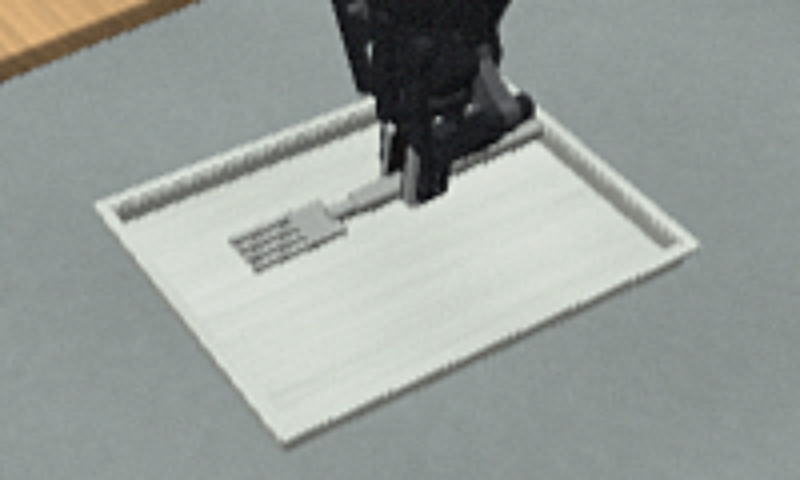

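The fork hangs over the sheet interior, aligned with its long side. Next: lower, release, rise.

Call:
arm_command([
  {"dx":15,"dy":0,"dz":0,"rx":0,"ry":0,"rz":-0.6,"grip":0},
  {"dx":24,"dy":0,"dz":0,"rx":0,"ry":0,"rz":-0.6,"grip":0},
  {"dx":29,"dy":0,"dz":0,"rx":0,"ry":0,"rz":-0.6,"grip":0},
  {"dx":30,"dy":0,"dz":0,"rx":0,"ry":0,"rz":-0.6,"grip":0},
  {"dx":30,"dy":0,"dz":0,"rx":0,"ry":0,"rz":-0.6,"grip":0},
  {"dx":30,"dy":0,"dz":0,"rx":0,"ry":0,"rz":-0.6,"grip":0.3},
  {"dx":30,"dy":0,"dz":0,"rx":0,"ry":0,"rz":-0.6,"grip":0.3},
  {"dx":30,"dy":0,"dz":0,"rx":0,"ry":0,"rz":-0.6,"grip":0.3},
  {"dx":10,"dy":0,"dz":0,"rx":0,"ry":0,"rz":-0.6,"grip":0.3},
  {"dx":-30,"dy":0,"dz":0,"rx":0,"ry":0,"rz":-0.6,"grip":0.3},
])

```text
time_s: 8.35
tcp_pos: [0.6007, -0.1776, 0.0634]
ee_rot: [[-0.007, 0.999, -0.043], [0.004, -0.043, -0.999], [-1.0, -0.007, -0.004]]
wrist_force: [1.4, 0.0, -0.0]
finger_gap: 0.0256
```

```bash
python3 - <<'E'
from h import *
p=arm.get_image('side');save(p,'s6')
f=p['frame'][220:340,290:490];cv2.imwrite('pics/s6c.png',cv2.cvtColor(cv2.resize(f,None,fx=4,fy=4),cv2.COLOR_RGB2BGR))
for n in ['fork_grip','fork_tines','fork_end','sheet']:
    print(n,[(np.round(x['point'],4),round(x['conf'],2)) for x in arm.landmark_of(p,n)[:2]])
delta([0.6035,-0.1785,0.2],pose(-92.5))
f=p['frame'][140:250,190:390];cv2.imwrite('pics/s6p.png',cv2.cvtColor(cv2.resize(f,None,fx=4,fy=4,interpolation=cv2.INTER_CUBIC),cv2.COLOR_RGB2BGR))
E
```

```text
fork_grip [(array([ 0.6047, -0.1766,  0.0089]), 0.59)]
fork_tines [(array([ 0.5012, -0.1785,  0.0107]), 0.62)]
fork_end [(array([ 0.6813, -0.1768,  0.0048]), 0.74)]
sheet [(array([ 0.5929, -0.1752, -0.0016]), 0.9)]
d [-133.2   -0.2   -0.5] r [ 0.05 -0.04 -0.03] dist 133.0 ang 0.1 t 8.6 tcp [ 0.6038 -0.1789  0.0668] F [-0.8746  0.1261 -0.4979] gap 0.02582671219768026
```

View pics/s6c.png

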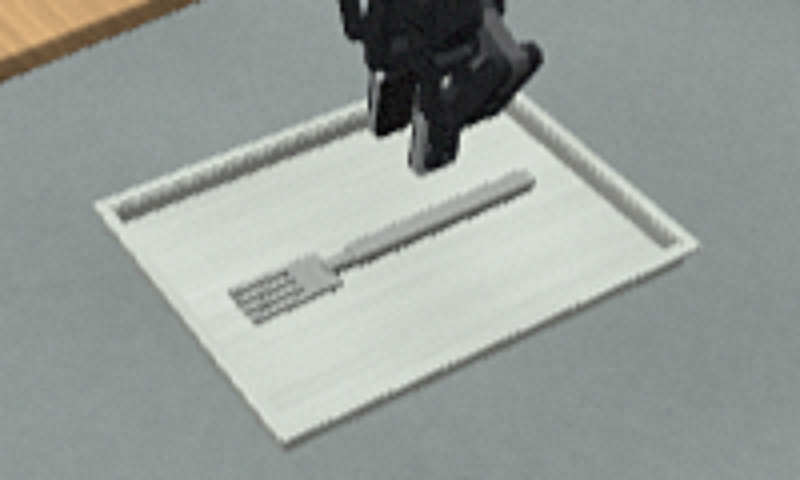

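View pics/s6p.png

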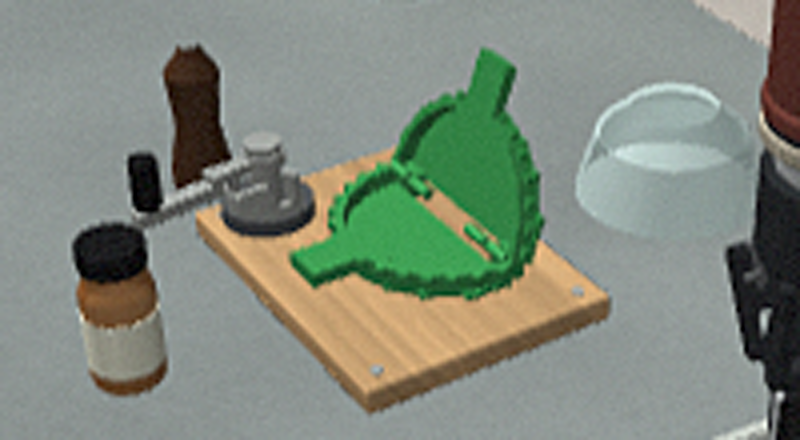

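Fork lies flat in the sheet: tines and handle end are well inside the rim and within 5 mm of where intended. The press is undisturbed and the leaf still leans back. Next: close the fingers and go behind the leaf.

```bash
python3 - <<'E'
from h import *
delta([0.660,0.165,0.22],pose(-88))
E
```

```text
d [-152.9   41.5 -346.1] r [-4.45 -0.04 -0.03] dist 381.0 ang 4.4 t 8.6 tcp [ 0.6038 -0.1789  0.0668] F [-0.8746  0.1261 -0.4979] gap 0.02582671219768026
```

Call:
arm_command([
  {"dx":-50,"dy":0,"dz":0,"rx":0,"ry":0,"rz":0,"grip":0},
  {"dx":-100,"dy":0,"dz":0,"rx":0,"ry":0,"rz":0,"grip":0},
  {"dx":-135,"dy":5,"dz":-30,"rx":-4.4,"ry":0,"rz":0,"grip":0},
  {"dx":-153,"dy":15,"dz":-75,"rx":-4.4,"ry":0,"rz":0,"grip":0},
  {"dx":-153,"dy":25,"dz":-120,"rx":-4.4,"ry":0,"rz":0,"grip":0},
  {"dx":-153,"dy":35,"dz":-165,"rx":-4.4,"ry":0,"rz":0,"grip":0},
  {"dx":-153,"dy":41,"dz":-210,"rx":-4.4,"ry":0,"rz":0,"grip":0},
  {"dx":-153,"dy":41,"dz":-255,"rx":-4.4,"ry":0,"rz":0,"grip":0},
  {"dx":-153,"dy":41,"dz":-300,"rx":-4.4,"ry":0,"rz":0,"grip":0},
  {"dx":-153,"dy":41,"dz":-346,"rx":-4.4,"ry":0,"rz":0,"grip":0},
])

```text
time_s: 9.6
tcp_pos: [0.6585, 0.1666, 0.218]
ee_rot: [[-0.003, 0.999, 0.034], [0.0, 0.034, -0.999], [-1.0, -0.003, -0.0]]
wrist_force: [1.5, -0.6, -0.4]
finger_gap: -0.0002
```

```bash
python3 - <<'E'
from h import *
p=arm.get_image('wrist');save(p,'w7')
for n in ['leaf_tab','hinge_mid','bowl']:
    print(n,[(np.round(x['point'],4),round(x['conf'],2)) for x in arm.landmark_of(p,n)[:2]])
delta([0.660,0.165,0.112],pose(-88))
E
```

```text
leaf_tab [(array([0.6263, 0.1613, 0.123 ]), 0.85)]
hinge_mid [(array([0.5903, 0.1604, 0.0335]), 0.84)]
bowl [(array([ 0.7618,  0.1541, -0.0001]), 0.92)]
d [106.1   1.8   1.1] r [0.1  0.   0.14] dist 106.0 ang 0.2 t 9.8 tcp [0.6584 0.1661 0.2181] F [ 0.4317 -0.4421 -0.0351] gap 0.00014633727866998473
```

View pics/w7.png

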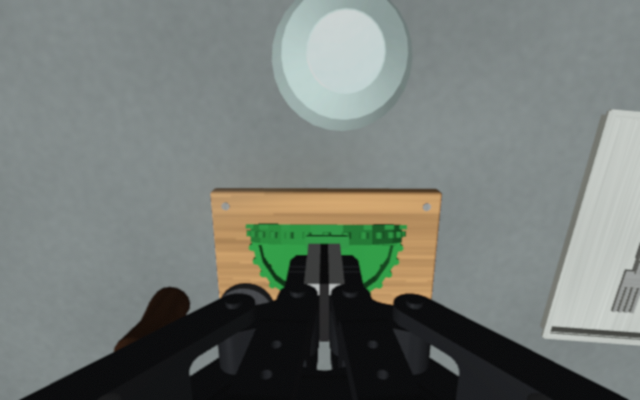

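```bash
python3 - <<'E'
from h import *
p=arm.get_image('wrist')
H=np.array([.591,.163,.034]);e=np.array([np.cos(np.radians(2)),np.sin(np.radians(2)),0])
for a in (1.85,1.92,2.0,2.1,2.2):
    q=[H+e*(-105*np.cos(a)+8*np.sin(a))/1e3+np.array([0,0,(105*np.sin(a)+8*np.cos(a))/1e3]), H+e*(-72*np.cos(a)+16*np.sin(a))/1e3+np.array([0,0,(72*np.sin(a)+16*np.cos(a))/1e3])]
    print(a,np.array(q[0]),proj(p,q).round())
print(proj(p,[H,arm.get_obs()['tcp_pos']]))
E
```

```text
1.85 [0.6276 0.1643 0.1327] [[326. 247.]
 [326. 231.]]
1.92 [0.6344 0.1645 0.1299] [[326. 236.]
 [326. 224.]]
2.0 [0.6419 0.1648 0.1261] [[326. 224.]
 [326. 217.]]
2.1 [0.6509 0.1651 0.1206] [[326. 209.]
 [326. 208.]]
2.2 [0.6592 0.1654 0.1142] [[326. 195.]
 [326. 200.]]
[[325.2162 240.5159]
 [328.9928 261.9199]]
```

The leaf's edge at row 223 and tab edge at row 236 match a leaf angle of 1.92. I'll descend behind it and push.

Call:
arm_command([
  {"dx":50,"dy":0,"dz":1,"rx":0,"ry":0,"rz":0,"grip":0},
  {"dx":98,"dy":0,"dz":1,"rx":0,"ry":0,"rz":0,"grip":0},
  {"dx":104,"dy":-2,"dz":1,"rx":0,"ry":0,"rz":0,"grip":0},
  {"dx":104,"dy":-15,"dz":1,"rx":0,"ry":0,"rz":0,"grip":0},
  {"dx":104,"dy":-28,"dz":1,"rx":0,"ry":0,"rz":0,"grip":0},
  {"dx":104,"dy":-40,"dz":1,"rx":0,"ry":0,"rz":0,"grip":0},
  {"dx":102,"dy":-51,"dz":1,"rx":0,"ry":0,"rz":0,"grip":0},
  {"dx":98,"dy":-62,"dz":1,"rx":0,"ry":0,"rz":0,"grip":0},
  {"dx":98,"dy":-74,"dz":1,"rx":0,"ry":0,"rz":0,"grip":0},
  {"dx":99,"dy":-87,"dz":1,"rx":0,"ry":0,"rz":0,"grip":0},
])

```text
time_s: 10.85
tcp_pos: [0.5718, 0.1604, 0.1212]
ee_rot: [[0.0, 0.999, 0.034], [0.0, 0.034, -0.999], [-1.0, 0.0, -0.0]]
wrist_force: [0.9, 0.8, -1.0]
finger_gap: 0.0
```

```bash
python3 - <<'E'
from h import *
p=arm.get_image('side');save(p,'s8')
f=p['frame'][130:250,190:390];cv2.imwrite('pics/s8p.png',cv2.cvtColor(cv2.resize(f,None,fx=4,fy=4,interpolation=cv2.INTER_CUBIC),cv2.COLOR_RGB2BGR))
delta([0.5,0.165,0.112],pose(-88))
E
```

```text
d [  8.6 -69.4  -6.9] r [-0.01  0.01  0.16] dist 70.0 ang 0.2 t 10.9 tcp [0.5696 0.1605 0.1204] F [ 0.8957  0.8605 -0.0105] gap -0.00023986546294782566
```

View pics/s8p.png

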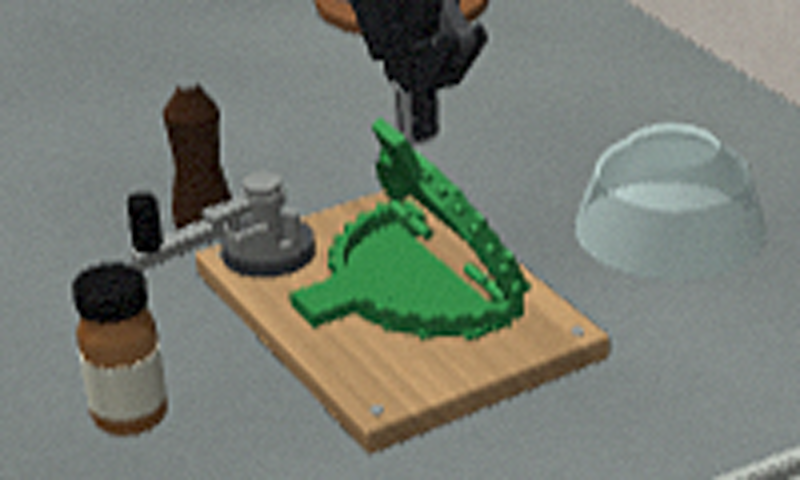

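The leaf is past upright, its tab tip at (380,125) in the crop with the finger behind it. I'll keep following the arc down.

Call:
arm_command([
  {"dx":4,"dy":-9.5,"dz":-1,"rx":0,"ry":0,"rz":0,"grip":0},
  {"dx":9.5,"dy":-21.5,"dz":-2,"rx":0,"ry":0,"rz":0,"grip":0},
  {"dx":15.5,"dy":-31,"dz":-2,"rx":0,"ry":0,"rz":0,"grip":0},
  {"dx":25.5,"dy":-43,"dz":-2,"rx":0,"ry":0,"rz":0,"grip":0},
  {"dx":33,"dy":-50,"dz":-2,"rx":0,"ry":0,"rz":0,"grip":0},
  {"dx":44.5,"dy":-57.5,"dz":-2,"rx":0,"ry":0,"rz":0,"grip":0},
  {"dx":55.5,"dy":-63,"dz":-2,"rx":0,"ry":0,"rz":0,"grip":0},
  {"dx":67.5,"dy":-66,"dz":-2,"rx":0,"ry":0,"rz":0,"grip":0},
  {"dx":77,"dy":-67,"dz":-2,"rx":0,"ry":0,"rz":0,"grip":0},
  {"dx":79,"dy":-67,"dz":-2,"rx":0,"ry":0,"rz":0,"grip":0},
])

```text
time_s: 11.9
tcp_pos: [0.5016, 0.1601, 0.0413]
ee_rot: [[-0.005, 0.999, 0.035], [-0.001, 0.035, -0.999], [-1.0, -0.005, 0.0]]
wrist_force: [-9.1, -1.7, 18.3]
finger_gap: -0.0
```

```bash
python3 - <<'E'
from h import *
p=arm.get_image('side');save(p,'s9')
f=p['frame'][130:250,190:390];cv2.imwrite('pics/s9p.png',cv2.cvtColor(cv2.resize(f,None,fx=4,fy=4,interpolation=cv2.INTER_CUBIC),cv2.COLOR_RGB2BGR))
delta([0.5,0.165,0.112],pose(-88))
E
```

```text
d [-70.4  -1.9  -4.9] r [-0.    0.03  0.33] dist 71.0 ang 0.3 t 11.95 tcp [0.5016 0.1601 0.0416] F [-8.5289 -0.9527 10.638 ] gap 7.904503301267916e-05
```

View pics/s9p.png

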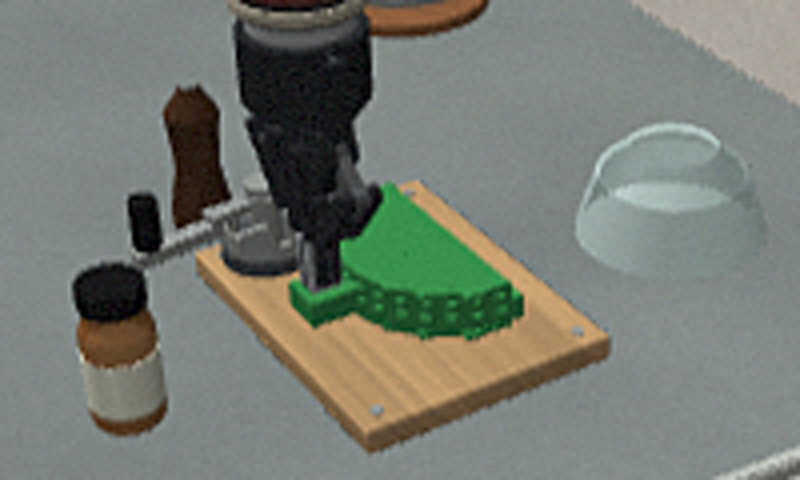

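The leaf is flat shut (tip at 41.5 mm on the tab, against a nominal 42) and resists at about 10 N. I'll lift off and go above the knob.

```bash
python3 - <<'E'
from h import *
delta([0.4215,0.2322,0.175],pose(-80))
E
```

```text
d [-133.   -78.3  -74.8] r [-8.    0.    0.33] dist 172.0 ang 8.0 t 11.95 tcp [0.5016 0.1601 0.0416] F [-8.5289 -0.9527 10.638 ] gap 7.904503301267916e-05
```

Call:
arm_command([
  {"dx":-20,"dy":0,"dz":0,"rx":0,"ry":0,"rz":0,"grip":0},
  {"dx":-60,"dy":0,"dz":0,"rx":0,"ry":0,"rz":0,"grip":0},
  {"dx":-105,"dy":0,"dz":0,"rx":0,"ry":0,"rz":0,"grip":0},
  {"dx":-133,"dy":-20,"dz":-20,"rx":0,"ry":0,"rz":0.3,"grip":0.2},
  {"dx":-133,"dy":-50,"dz":-45,"rx":-4,"ry":0,"rz":0.3,"grip":0.4},
  {"dx":-133,"dy":-78,"dz":-75,"rx":-8,"ry":0,"rz":0.3,"grip":0.4},
  {"dx":-133,"dy":-78,"dz":-75,"rx":-8,"ry":0,"rz":0.3,"grip":0.4},
  {"dx":-133,"dy":-78,"dz":-75,"rx":-8,"ry":0,"rz":0.3,"grip":0.4},
  {"dx":-133,"dy":-78,"dz":-75,"rx":-8,"ry":0,"rz":0.3,"grip":0.4},
  {"dx":-133,"dy":-78,"dz":-75,"rx":-8,"ry":0,"rz":0.3,"grip":0.4},
])

```text
time_s: 12.95
tcp_pos: [0.4226, 0.2318, 0.1748]
ee_rot: [[-0.001, 0.985, 0.172], [-0.0, 0.172, -0.985], [-1.0, -0.001, 0.0]]
wrist_force: [-0.1, -0.1, 0.2]
finger_gap: 0.0339
```

```bash
python3 - <<'E'
from h import *
p=arm.get_image('wrist');save(p,'w10')
for n in ['latch_knob','latch_axis','leaf_tab','jar']:
    print(n,[(np.round(x['point'],4),round(x['conf'],2)) for x in arm.landmark_of(p,n)[:2]])
print('proj knob top',proj(p,[[0.4203,.2322,.0945],[.504,.2466,.085],arm.get_obs()['tcp_pos']]))
p=arm.get_image('top')
for n in ['latch_knob','latch_axis','leaf_tab']:
    print(n,[(np.round(x['point'],4),round(x['conf'],2)) for x in arm.landmark_of(p,n)[:2]])
p=arm.get_image('side');save(p,'s10')
for n in ['latch_knob','latch_axis','leaf_tab']:
    print(n,[(np.round(x['point'],4),round(x['conf'],2)) for x in arm.landmark_of(p,n)[:2]])
f=p['frame'][130:250,190:390];cv2.imwrite('pics/s10p.png',cv2.cvtColor(cv2.resize(f,None,fx=4,fy=4,interpolation=cv2.INTER_CUBIC),cv2.COLOR_RGB2BGR))
delta([0.4215,0.2322,0.175],pose(-80))
E
```

```text
latch_knob [(array([0.4214, 0.2323, 0.0739]), 0.96)]
latch_axis [(array([0.5068, 0.2473, 0.0487]), 0.96)]
leaf_tab [(array([0.4946, 0.1632, 0.0375]), 0.86)]
jar [(array([ 0.3715,  0.1516, -0.0049]), 0.65)]
proj knob top [[323.9947 209.9145]
 [324.3814  71.9511]
 [325.4542 263.2583]]
latch_knob [(array([0.4172, 0.2339, 0.0759]), 0.75)]
latch_axis [(array([0.505 , 0.2415, 0.0467]), 0.93)]
leaf_tab [(array([0.4962, 0.1624, 0.04  ]), 0.56)]
latch_knob [(array([0.4212, 0.2296, 0.0746]), 0.53)]
latch_axis [(array([0.504 , 0.2454, 0.0522]), 0.78), (array([0.4961, 0.3347, 0.0011]), 0.63)]
leaf_tab [(array([0.4964, 0.1646, 0.0355]), 0.85), (array([0.3707, 0.1553, 0.0004]), 0.27)]
d [ 0.  -0.3  0.2] r [-0.   -0.    0.02] dist 0.0 ang 0.0 t 13.6 tcp [0.4218 0.2325 0.175 ] F [-0.2184 -0.7624 -0.1033] gap 0.033892544890273914
```

View pics/w10.png

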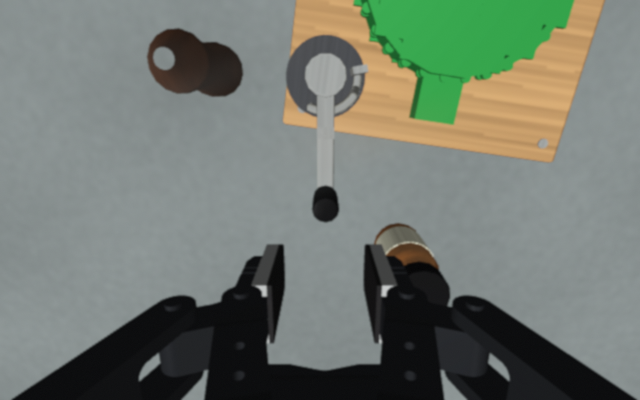

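View pics/s10p.png

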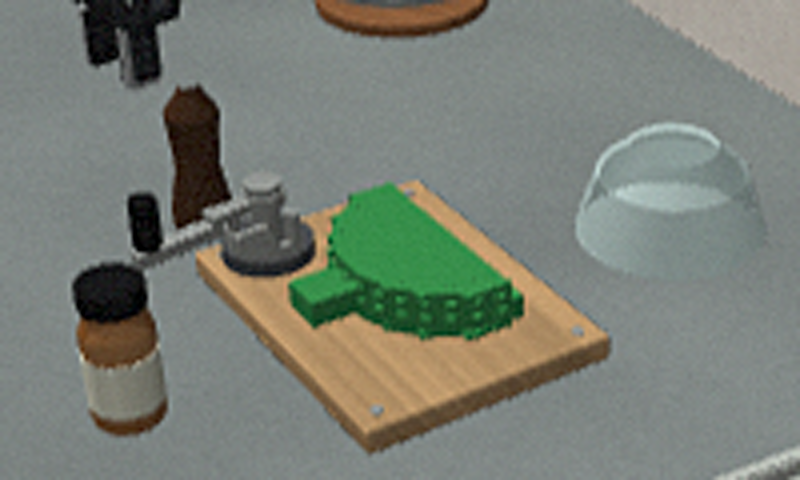

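The knob (326,207) is midway between the fingers (275 and 372) and the leaf stays flat shut. I'll lower to straddle the knob.

Call:
arm_command([
  {"dx":40,"dy":-1,"dz":0,"rx":0,"ry":0,"rz":0,"grip":0.4},
  {"dx":70,"dy":-1,"dz":0,"rx":0,"ry":0,"rz":0,"grip":0.4},
  {"dx":85,"dy":-1,"dz":0,"rx":0,"ry":0,"rz":0,"grip":0.4},
  {"dx":95,"dy":-1,"dz":0,"rx":0,"ry":0,"rz":0,"grip":0.4},
  {"dx":103,"dy":-1,"dz":0,"rx":0,"ry":0,"rz":0,"grip":0.4},
  {"dx":109,"dy":-1,"dz":0,"rx":0,"ry":0,"rz":0,"grip":0.4},
  {"dx":109,"dy":-1,"dz":0,"rx":0,"ry":0,"rz":0,"grip":0.4},
  {"dx":109,"dy":-1,"dz":0,"rx":0,"ry":0,"rz":0,"grip":0.4},
  {"dx":109,"dy":-1,"dz":0,"rx":0,"ry":0,"rz":0,"grip":0.4},
  {"dx":109,"dy":-1,"dz":0,"rx":0,"ry":0,"rz":0,"grip":0.4},
])

```text
time_s: 14.6
tcp_pos: [0.4213, 0.2325, 0.0667]
ee_rot: [[0.001, 0.985, 0.174], [0.0, 0.174, -0.985], [-1.0, 0.001, -0.0]]
wrist_force: [0.1, -0.5, -0.4]
finger_gap: 0.0341
```

```bash
cat >> h.py <<'E'
def arc(phis,z=0.066,A=(0.5047,0.2457),r=0.085):
    o=arm.get_obs();R0=np.array(o['ee_rot']);t=np.array(o['tcp_pos']);print(t,o['time_s'],np.array(o['wrist_force']),o['finger_gap'],np.array(o['q']))
    rel=t[:2]-A;print('now phi',np.degrees(np.arctan2(rel[1],rel[0])),'r',np.hypot(*rel))
    for f in phis:
        q=np.radians(f);P=np.array([A[0]+r*np.cos(q),A[1]+r*np.sin(q),z])
        print(f,(R0.T@(P-t)*1000).round(1),np.degrees(cv2.Rodrigues(R0.T@pose(f+90))[0].ravel()).round(1))
E
python3 - <<'E'
from h import *
p=arm.get_image('wrist');save(p,'w11')
arc([-166,-161,-156,-151,-146,-141,-136,-131,-126,-121])
E
```

```text
[0.4212 0.2324 0.0666] 14.65 [-0.889   0.0375 -0.4275] 0.03401613955398638 [ 19.4874   3.8637 116.403    0.0059  59.6969  99.485 ]
now phi -170.98400285961918 r 0.08458332869778439
-166 [ 0.6 -0.2  7.4] [-4. -0. -0.]
-161 [ 0.6  0.6 14.7] [-9. -0. -0.]
-156 [ 0.5  2.1 22. ] [-14.  -0.  -0.]
-151 [ 0.5  4.2 29.1] [-19.  -0.  -0.]
-146 [ 0.6  6.9 36. ] [-24.  -0.  -0.]
-141 [ 0.6 10.2 42.7] [-29.  -0.  -0.]
-136 [ 0.6 14.1 49. ] [-34.  -0.  -0.]
-131 [ 0.6 18.5 54.9] [-39.   0.  -0.]
-126 [ 0.6 23.4 60.5] [-44.   0.  -0.]
-121 [ 0.6 28.8 65.6] [-49.   0.  -0.]
```

View pics/w11.png

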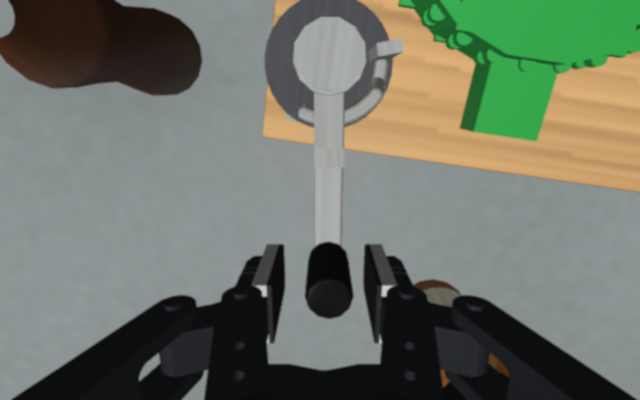

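The knob is between the pads, clear on both sides. Start the sweep.

Call:
arm_command([
  {"dx":0,"dy":0,"dz":7.5,"rx":-4,"ry":0,"rz":0,"grip":0.4},
  {"dx":0,"dy":0.5,"dz":14.5,"rx":-9,"ry":0,"rz":0,"grip":0.4},
  {"dx":0,"dy":2,"dz":22,"rx":-14,"ry":0,"rz":0,"grip":0.4},
  {"dx":0,"dy":4,"dz":29,"rx":-19,"ry":0,"rz":0,"grip":0.4},
  {"dx":0,"dy":7,"dz":36,"rx":-24,"ry":0,"rz":0,"grip":0.4},
  {"dx":0,"dy":10,"dz":42.5,"rx":-29,"ry":0,"rz":0,"grip":0.4},
  {"dx":0,"dy":14,"dz":49,"rx":-34,"ry":0,"rz":0,"grip":0.4},
  {"dx":0,"dy":18.5,"dz":55,"rx":-39,"ry":0,"rz":0,"grip":0.4},
  {"dx":0,"dy":23.5,"dz":60.5,"rx":-44,"ry":0,"rz":0,"grip":0.4},
  {"dx":0,"dy":29,"dz":65.5,"rx":-49,"ry":0,"rz":0,"grip":0.4},
])

```text
time_s: 15.65
tcp_pos: [0.4602, 0.1736, 0.0668]
ee_rot: [[-0.002, 0.512, 0.859], [0.002, 0.859, -0.512], [-1.0, 0.0, -0.002]]
wrist_force: [-3.8, 2.2, 2.3]
finger_gap: 0.0345
```

```bash
python3 - <<'E'
from h import *
p=arm.get_image('wrist');save(p,'w12')
arc([-117,-113,-109,-105,-101,-97,-93,-89,-86,-83,-81])
E
```

```text
[0.4616 0.1729 0.067 ] 15.7 [-1.8098  0.1171  1.5949] 0.03424849502364642 [ 11.3305   5.411  114.6874   0.0405  59.8737  41.8666]
now phi -120.62194781548445 r 0.08464378856558828
-117 [ 1.  -0.2  5.4] [-3.6 -0.  -0. ]
-113 [ 1.   0.4 11.3] [-7.6  0.  -0. ]
-109 [ 1.   1.4 17.1] [-11.6   0.   -0. ]
-105 [ 1.   2.8 22.9] [-15.6   0.   -0. ]
-101 [ 1.   4.5 28.5] [-19.6   0.   -0. ]
-97 [ 1.   6.7 34.1] [-23.6   0.   -0. ]
-93 [ 1.   9.3 39.4] [-27.6   0.   -0. ]
-89 [ 1.  12.2 44.6] [-31.6   0.   -0. ]
-86 [ 1.  14.6 48.3] [-34.6   0.   -0. ]
-83 [ 1.  17.3 51.9] [-37.6   0.   -0. ]
-81 [ 1.  19.1 54.2] [-39.6   0.   -0. ]
```

View pics/w12.png

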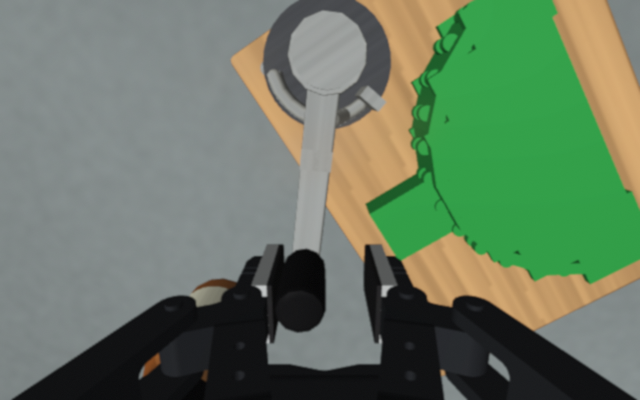

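The trailing pad is driving the knob and the handle is following. Continue.

Call:
arm_command([
  {"dx":1,"dy":0,"dz":5.5,"rx":-3.6,"ry":0,"rz":0,"grip":0.4},
  {"dx":1,"dy":0.4,"dz":11.3,"rx":-7.6,"ry":0,"rz":0,"grip":0.4},
  {"dx":1,"dy":1.4,"dz":17,"rx":-11.6,"ry":0,"rz":0,"grip":0.4},
  {"dx":1,"dy":2.8,"dz":23,"rx":-15.6,"ry":0,"rz":0,"grip":0.4},
  {"dx":1,"dy":4.5,"dz":28.5,"rx":-19.6,"ry":0,"rz":0,"grip":0.4},
  {"dx":1,"dy":6.7,"dz":34,"rx":-23.6,"ry":0,"rz":0,"grip":0.4},
  {"dx":1,"dy":9.3,"dz":39.5,"rx":-27.6,"ry":0,"rz":0,"grip":0.4},
  {"dx":1,"dy":12,"dz":44.5,"rx":-31.6,"ry":0,"rz":0,"grip":0.4},
  {"dx":1,"dy":14.5,"dz":48.5,"rx":-34.6,"ry":0,"rz":0,"grip":0.4},
  {"dx":1,"dy":17,"dz":51.5,"rx":-37.5,"ry":0,"rz":0,"grip":0.4},
])

```text
time_s: 16.7
tcp_pos: [0.5148, 0.1612, 0.0661]
ee_rot: [[0.001, -0.121, 0.993], [0.0, 0.993, 0.121], [-1.0, 0.0, 0.001]]
wrist_force: [-2.2, -0.1, 1.2]
finger_gap: 0.034
```

```bash
python3 - <<'E'
from h import *
p=arm.get_image('wrist');save(p,'w13')
arc([-84,-83,-82,-80])
p=arm.get_image('side');save(p,'s13')
for n in ['latch_knob','leaf_tab']:
    print(n,[(np.round(x['point'],4),round(x['conf'],2)) for x in arm.landmark_of(p,n)[:2]])
f=p['frame'][130:250,190:390];cv2.imwrite('pics/s13p.png',cv2.cvtColor(cv2.resize(f,None,fx=4,fy=4,interpolation=cv2.INTER_CUBIC),cv2.COLOR_RGB2BGR))
E
```

```text
[0.5151 0.1612 0.0661] 16.75 [-0.3162 -0.2668  0.5377] 0.03408945917711349 [  8.9943  11.5183 107.8617   0.0222  60.5763   1.8861]
now phi -82.96666896631287 r 0.08511325785816196
-84 [ 0.1  0.1 -1.5] [ 1.1  0.  -0. ]
-83 [ 0.1  0.1 -0. ] [ 0.1  0.  -0. ]
-82 [0.1 0.1 1.4] [-0.9  0.  -0. ]
-80 [0.2 0.2 4.4] [-2.9  0.  -0. ]
latch_knob [(array([0.5061, 0.16  , 0.0735]), 0.52)]
leaf_tab [(array([0.4962, 0.1619, 0.0381]), 0.73)]
```

View pics/w13.png

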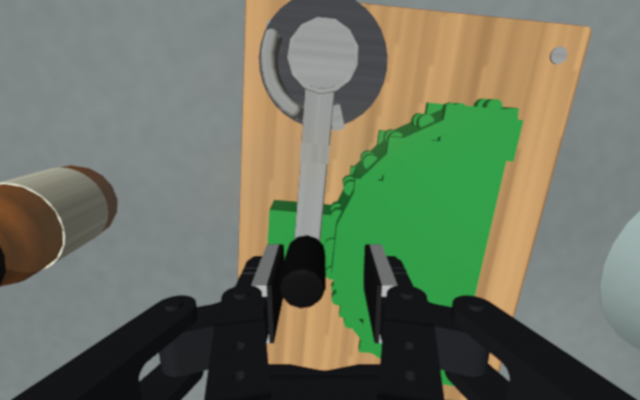

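View pics/s13p.png

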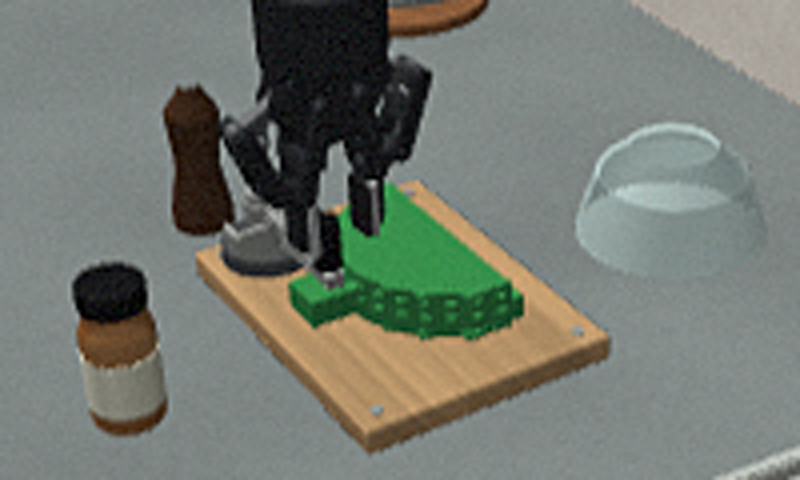

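The knob is at about 1.55 rad, down next to the tab. I'll nudge it to the stop, then back off so neither pad touches.

Call:
arm_command([
  {"dx":0,"dy":0,"dz":1.5,"rx":-1,"ry":0,"rz":0,"grip":0.4},
  {"dx":0,"dy":0,"dz":3,"rx":-2,"ry":0,"rz":0,"grip":0.4},
  {"dx":0,"dy":0,"dz":4.5,"rx":-3,"ry":0,"rz":0,"grip":0.4},
  {"dx":0,"dy":0,"dz":4.5,"rx":-3,"ry":0,"rz":0,"grip":0.4},
  {"dx":0,"dy":0,"dz":4.5,"rx":-3,"ry":0,"rz":0,"grip":0.4},
  {"dx":0,"dy":0,"dz":4.5,"rx":-3,"ry":0,"rz":0,"grip":0.4},
  {"dx":0,"dy":0,"dz":4.5,"rx":-3,"ry":0,"rz":0,"grip":0.4},
  {"dx":0,"dy":0,"dz":4.5,"rx":-3,"ry":0,"rz":0,"grip":0.4},
  {"dx":0,"dy":0,"dz":4.5,"rx":-3,"ry":0,"rz":0,"grip":0.4},
  {"dx":0,"dy":0,"dz":4.5,"rx":-3,"ry":0,"rz":0,"grip":0.4},
])

```text
time_s: 17.9
tcp_pos: [0.5172, 0.1618, 0.0654]
ee_rot: [[-0.003, -0.171, 0.985], [0.0, 0.985, 0.171], [-1.0, 0.001, -0.003]]
wrist_force: [-5.7, -0.1, 2.6]
finger_gap: 0.0343
```

```bash
python3 - <<'E'
from h import *
p=arm.get_image('wrist');save(p,'w14')
arc([-84,-88])
E
```

```text
[0.5172 0.1618 0.0654] 17.95 [-6.0947 -0.1432  3.1303] 0.03382861760573081 [  9.006   12.0207 107.3601   0.0564  60.8124  -0.8582]
now phi -81.5331852103425 r 0.08478337660234699
-84 [-0.6 -0.  -3.7] [ 3.8 -0.2 -0. ]
-88 [-0.6  0.6 -9.6] [ 7.8 -0.2 -0. ]
```

View pics/w14.png

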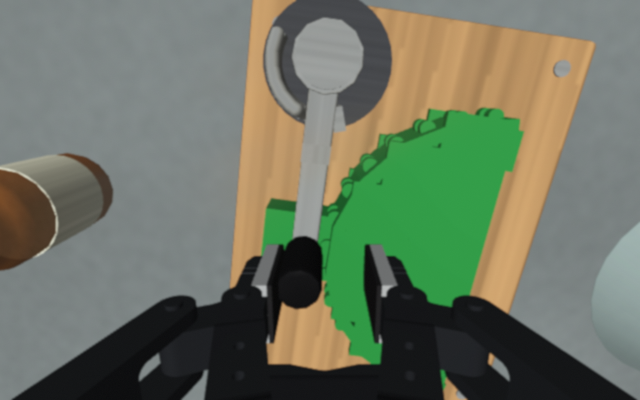

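Steady 6 N, so it is against the stop. Back off and rise.

Call:
arm_command([
  {"dx":0,"dy":0,"dz":-3,"rx":2,"ry":0,"rz":0,"grip":0.4},
  {"dx":0,"dy":0,"dz":-8,"rx":6,"ry":0,"rz":0,"grip":0.4},
  {"dx":0,"dy":0,"dz":-8,"rx":6,"ry":0,"rz":0,"grip":0.4},
  {"dx":-10,"dy":0,"dz":-8,"rx":6,"ry":0,"rz":0,"grip":0.4},
  {"dx":-30,"dy":0,"dz":-8,"rx":6,"ry":0,"rz":0,"grip":0.4},
  {"dx":-60,"dy":0,"dz":-8,"rx":6,"ry":0,"rz":0,"grip":0.4},
  {"dx":-100,"dy":0,"dz":-8,"rx":6,"ry":0,"rz":0,"grip":0.4},
  {"dx":-145,"dy":0,"dz":-8,"rx":6,"ry":0,"rz":0,"grip":0.4},
  {"dx":-180,"dy":0,"dz":-8,"rx":6,"ry":0,"rz":0,"grip":0.4},
  {"dx":-180,"dy":0,"dz":-8,"rx":6,"ry":0,"rz":0,"grip":0.4},
])

```text
time_s: 18.95
tcp_pos: [0.5138, 0.161, 0.2534]
ee_rot: [[0.009, -0.069, 0.998], [0.002, 0.998, 0.069], [-1.0, 0.002, 0.009]]
wrist_force: [0.9, 0.1, 1.0]
finger_gap: 0.0342
```

```bash
python3 - <<'E'
from h import *
p=arm.get_image('wrist');save(p,'w15')
for n in ['latch_knob','leaf_tab']:
    print(n,[(np.round(x['point'],4),round(x['conf'],2)) for x in arm.landmark_of(p,n)[:1]])
p=arm.get_image('side');save(p,'s15')
for n in ['latch_knob','leaf_tab','fork_tines','fork_end','bowl','jar','mill','latch_axis']:
    print(n,[(np.round(x['point'],4),round(x['conf'],2)) for x in arm.landmark_of(p,n)[:1]])
A=np.array([.5047,.2457,0]);a=np.radians(-88);k=A+.085*np.array([np.cos(a),np.sin(a),0])
print('knob top px for z .0885/.1045',proj(p,[k+[0,0,.0885],k+[0,0,.1045],k+[0,0,.0525]]))
f=p['frame'][130:250,190:390];cv2.imwrite('pics/s15p.png',cv2.cvtColor(cv2.resize(f,None,fx=4,fy=4,interpolation=cv2.INTER_CUBIC),cv2.COLOR_RGB2BGR))
arc([])
E
```

```text
latch_knob [(array([0.5083, 0.1618, 0.0666]), 0.93)]
leaf_tab [(array([0.4938, 0.1602, 0.0366]), 0.98)]
latch_knob [(array([0.5087, 0.1597, 0.0705]), 0.8)]
leaf_tab [(array([0.4953, 0.1591, 0.0379]), 0.85)]
fork_tines [(array([ 0.5036, -0.1741,  0.009 ]), 0.81)]
fork_end [(array([ 0.5033, -0.1758,  0.0073]), 0.71)]
bowl [(array([ 0.7573,  0.1553, -0.0003]), 0.98)]
jar [(array([ 0.369 ,  0.1532, -0.0002]), 0.75)]
mill [(array([0.4967, 0.3361, 0.0007]), 0.83)]
latch_axis [(array([0.5035, 0.2472, 0.0505]), 0.66)]
knob top px for z .0885/.1045 [[270.9697 183.4219]
 [270.5087 177.6175]
 [271.9786 196.1251]]
[0.5097 0.1604 0.2449] 19.55 [0.015  0.7457 0.5895] 0.03395006991376582 [ 8.9771 -0.1526 99.8486  0.0481 80.5507  5.126 ]
now phi -86.62237779856804 r 0.0854687017155859
```

View pics/w15.png

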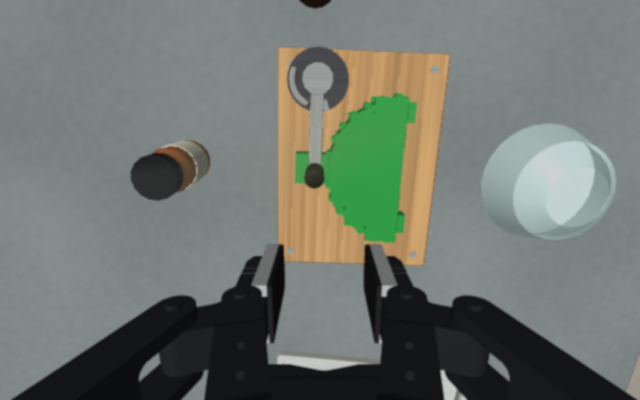

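View pics/s15p.png

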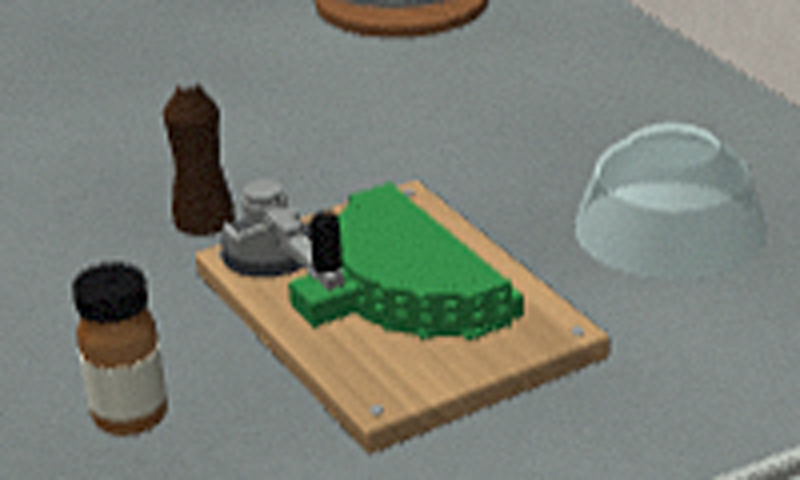

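The knob's top is at crop (325,212), i.e. image row 183. That matches the low-notch prediction of 183.4 (raised would be 177.6). fork_end came back on the tines this time, so I'll check the sheet in the saved picture.

```bash
python3 - <<'E'
import cv2
f=cv2.imread('pics/s15.png')[220:340,290:490];cv2.imwrite('pics/s15c.png',cv2.resize(f,None,fx=3,fy=3))
E
```

```text
(no output)
```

View pics/s15c.png

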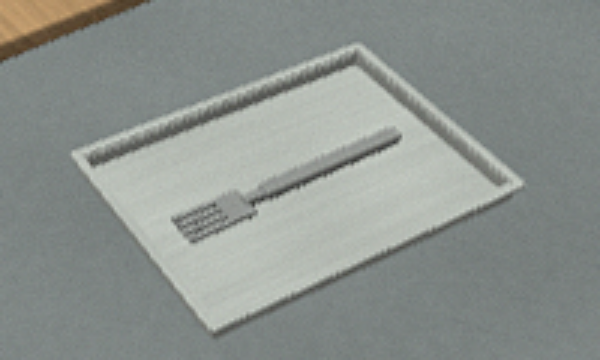

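The fork lies flat, tines at (190,225) and handle end at (398,133), both well inside the rim. Handing in.

```bash
python3 -c "
from workcell import arm
print(arm.sign_off())"
```

```text
the job is handed in; nothing more can be done
None
```

The job is done and handed in at about 19.6 s. The fork is on the baking sheet, the mould is shut, and the latch handle is home in its low notch. The sign-off gives no verdict, so this rests on my own checks.

- **Fork:** I gripped it by the handle, laid it lengthwise near the middle of the sheet, and saw it flat and well inside the rim in the last picture.
- **Mould:** I pushed the raised half along its arc until the fingertip stopped at 41.5 mm on the tab (42 mm expected when shut). It was still flat in the last pictures.
- **Latch:** I swept the knob round with the open jaws until it held a steady 6 N against its stop, then backed off and rose clear. The knob's top showed at image row 183, where the low notch should put it (183.4; it would be at 177.6 if still raised). The networks put the knob centre at 67 to 70.5 mm, under the 74.5 mm limit.
- **Bystanders:** The bowl, jar and mill were found within about 5 mm of their starting places, which is roughly the network's error, and upright in the pictures.

**Disagreements:**
- In the final side view the network reported the fork's handle end on top of its tines. The picture and the earlier reading both contradict that, so I took it as a misdetection.
- The first move call was refused because some fields were left out. Nothing moved, and I sent it again with every field.

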